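# Empty the bobbin pan into the tray

### The arm

A 6-joint arm with a two-finger parallel gripper is mounted at the origin on the work surface. World frame = base frame: x ahead of the robot, y to its left, z up, the work surface at z = 0. Lengths are in m, angles in rad, forces in N, time in s.
With the tool pointing down it reaches from about 0.3 to 0.875 m from the base axis. Payload 6.4 kg.
Tool frame: the origin (TCP) lies at the very end of the fingers, on their centre line; the grasp point (between the pads) lies arm.grasp_offset behind it (arm.grasp_offset is the distance from the TCP to the grasp point, in m); z points along the fingers, y is the line along which they close (so a half turn about z gives the same grasp; the last joint's range is limited). The gripper opens to 85 mm and grips with 20 to 120 N. Pads are 22 mm wide; open, the fingers measure 114 mm over their backs; the gripper's body (76 mm by 85 mm) begins 54 mm behind the grasp point. The pads swing forward as they close: fully open they stand 13 mm farther back than shut.
Start: joints at [1.067, 0.181, 1.607, -0, 1.354, -0.206], TCP at [0.169, 0.55, 0.203] pointing down, gripper open.
Joint ranges: [-2.99, 2.99], [-0.89, 2.07], [0.3, 2.58], [-1.14, 4.28], [0, 2.63], [-3.12, 3.12]. Speed limits (rad/s): [2.57, 2.57, 3.01, 3.14, 3.14, 3.14].

### API

Orientations are given as a unit quaternion [w, x, y, z].
In Python, from plant import arm gives the robot as it stands.
- The arm moves only by the tool jog_arm, never from a script. Its argument "rows" is one flat list of numbers, 7 for each row, row after row: the shift along the tool's x, y, z in units of 40 cm (1.0 is 40 cm), then the turn, a rotation vector about the tool's x, y, z in units of 0.1 rad (1.0 is 0.1 rad), then the opening, from -1 (shut) to 1 (fully open). A call has 1 to 8 rows; each row shifts and turns the commanded pose from where the row before left it, along the tool's axes as they then stand; what a row does not reach is not made up. A row lasts 1/10 s, in which the tool goes at most 50 mm and 8.59 degrees, less where a joint would pass 70% of its speed; a pose out of reach is approached as far as the arm can. A call with a number of a shift or a turn outside -1 to 1 is refused whole. A call with a gripper value outside its range is refused whole. The fingers move at their own pace and stop on an object; the grip force is fixed at half the most. Time passes only in rows, so rows that do not move let the fingers close. It gives the time, the measured TCP pose, the force, the opening and the grip force at its end, in the units of the state.
- arm.sense(): the state, without advancing time (a new reading comes with each control period).
- arm.camera(name): name is "scene" or "top" or "wrist"; returns a dict with "pixels" (400x640x3 uint8, red, green, blue), "fx", "fy", "cx", "cy" (pixels), "distortion" ([k1, k2, p1, p2, k3] as OpenCV has them; the pictures are not rectified), "origin" and "attitude" of the camera in the world; the wrist camera has in their place "T_tool_cam" (4x4, takes a point from camera to tool coordinates, whose origin is the TCP and whose axes are the flange's). Camera axes: x right, y up, looking along -z (the intrinsics and any distortion apply to the point x, -y, -z); pixel columns grow to the right and rows downward; lengths in m; the calibration is good to about 2 mm. A picture is of the moment at which its call begins: read the wrist's pose just before it. There is no depth.
- arm.hand_in(): hands the job in; it is judged then, once.
Trained networks look in a picture, given as the dict that the camera call returned (one of the last four; its "shot" number tells which), for a name from the list of things; names that differ only in an ending like _2 or _b are one class to them, and where a whole thing is asked for, a point or a joint stands for the part that bears it (a point fixed in the world has none). Each returns a list of dicts, best first, with "p" (0 to 1); they miss things now and then, are a little off and sometimes report something else, mostly with a low value. They report only what shows in the picture. A call takes as long as a camera call.
- arm.silhouettes(picture, label): "mask" (400x640 bool, what is visible of it) and "extent" ([left, top, width, height] in pixels, round what is visible of it).
The state is a dict: "clock": time; "joint_pos": joint angles; "joint_vel": joint speeds; "joint_efforts": joint torques, N m; "ee_pos": TCP position; "tool_rot": TCP orientation; "wrist_force": force on the tool from outside, world axes, zero at the start; "torque": the same for the moment, N m; "gripper_width": opening from 0.0 (shut) to 1.0 (fully open); "grasp_force": force on a finger pad.
Only numpy, scipy, OpenCV 4.12 (cv2) and the standard library are available. Lean on these libraries where they do the work, as an engineer would, in place of code of your own. Each camera call takes 0.05 s, during which the arm holds its last target. There are 200 camera calls.

### The job

Slide the empty yellow tray up against the foot of the tipping stand, centred in front of it. Then swing the blue pan over by its red handle so that all five bobbins drop into the tray, and swing the pan fully back upright. Leave the tray against the stand with all the bobbins in it, and do not disturb the other things on the table.

Things in the scene. Friction and masses are not known exactly. Their poses are not given: they have to be found in the camera images.
- stand: Grey steel tipping stand fixed to the table, a blue pan between its two cheeks (outer faces x = +-87 mm, 177 mm tall). Origin on the table. z up, +y the side to which the pan pours, x parallel to the hinge. Foot: x -95..95, y -90..+30 mm, 12 mm high; its flat front edge y = +30 stops the tray. From 132 mm up the cheeks reach out to y = +65, so the tray passes beneath.
- hinge (a point): Middle of the pan's hinge axis (parallel to the stand's x): at x = 0, y = +45, z = 155 mm in the stand's frame. It does not move with the joint.
- pan (a joint): Hinge of the blue round pan (rim 120 mm across, bottom 72 mm, 85 mm deep, 4 mm wall). 0 = upright on its rest; grows in rad as it tips over its front rim to the stand's +y; 2.2 = end stop, mouth well down. Stiff: the pan stays where it is left (3 to 6 N at the handle). Upright, its axis is at y = -20 mm and its rim at z = 150 mm in the stand's frame.
- handle (a point): Middle of the red handle bar, round, 16 mm thick, parallel to the stand's x, from x = -95 (steel arm to the hinge) to -175 mm (free end); this point at x = -135. 120 mm from the hinge axis, it turns with the pan: at joint 0 the arm leans 1.1 rad from vertical to -y (bar 209 mm above the table), at 2.2 as far to +y. Push, hook or hold it from above.
- tray: Yellow open plastic tray, loose, 240 mm (x) by 200 mm (y) by 60 mm high, 5 mm walls and floor, 0.35 kg, empty. Origin at the centre of its underside. It starts 60 to 130 mm short of the stand's foot on the stand's +y side, its -y wall facing the foot; slid home, its origin is about 130 mm along +y in the stand's frame.
- bobbin1: Red plastic bobbin, one of five in the pan: cylinder 26 mm across and 24 mm long with flanged ends, 20 g. Origin at the centre of one end face.
- bobbin2: White plastic bobbin, one of five in the pan: cylinder 26 mm across and 24 mm long with flanged ends, 20 g. Origin at the centre of one end face.
- bobbin3: Green plastic bobbin, one of five in the pan: cylinder 26 mm across and 24 mm long with flanged ends, 20 g. Origin at the centre of one end face.
- bobbin4: Orange plastic bobbin, one of five in the pan: cylinder 26 mm across and 24 mm long with flanged ends, 20 g. Origin at the centre of one end face.
- bobbin5: Yellow plastic bobbin, one of five in the pan: cylinder 26 mm across and 24 mm long with flanged ends, 20 g. Origin at the centre of one end face.
- cone_green: Green-coloured cone of sewing thread, 72 mm across at the foot, 130 mm tall; origin at the centre of its underside. A bystander: leave it where it stands
- cone_red: Red-coloured cone of sewing thread, 72 mm across at the foot, 130 mm tall; origin at the centre of its underside. A bystander: leave it where it stands
- cone_black: Black-coloured cone of sewing thread, 72 mm across at the foot, 130 mm tall; origin at the centre of its underside. A bystander: leave it where it stands
- mug: White mug, 80 mm across, 95 mm tall, origin at the centre of its underside. A bystander
- screwdriver: Screwdriver lying on the table, about 200 mm long. A bystander
- tape: Brown roll of packing tape lying flat, 100 mm across, 45 mm tall. A bystander
- jar: Closed jar, 70 mm across, 90 mm tall. A bystander

How it is judged:
By the outcome, as a careful person would: the job done as asked, in the order asked, and still so for the second after the job is handed in, with the robot touching nothing.
It also fails if it takes over 64 s, if anything falls off the work surface, if the arm or the gripper's body presses on something with over 40 N, if the wrist force passes 120 N, or if a joint passes its speed limit or range.

## Working session

There is one attempt and no reset: what is moved stays moved. The work goes in short steps, Python scripts to look and compute and a tool call to move; the robot and the scene stay as the last step left them, time stands still between calls to the robot, and variables do not carry over. Pictures are saved under pics/ and viewed, at most 10 in all, crops included, and the job is handed in when it is done.

Besides the shell and the picture viewer there is one more tool, called after "Request:" by a JSON object that holds its "fn" and its "kwargs", one argument or row to a line. jog_arm: Moves the arm, as the interface text tells. Its arguments: {"type":"object","properties":{"rows":{"type":"array"}},"required":["rows"]}

```bash
mkdir -p pics; ls; python3 - <<'E'
from plant import arm
import cv2,numpy as np
s=arm.sense();print(s, arm.grasp_offset)
for n in("scene","top"):
    c=arm.camera(n);cv2.imwrite(f"pics/{n}0.png",c["pixels"][:,:,::-1])
    print(n,{k:v for k,v in c.items() if k!="pixels"})
    for l in("stand","pan","handle","tray","mug","jar","tape","screwdriver","cone_green","cone_red","cone_black"):
        r=arm.silhouettes(c,l)
        print(l,[(round(d["p"],2),d["extent"]) for d in r[:2]])
E
```

```text
pics
{'clock': 0.0, 'joint_pos': array([ 1.06670729e+00,  1.81545279e-01,  1.60800641e+00, -1.54738555e-05,
        1.35379615e+00, -2.06262432e-01]), 'joint_vel': array([-0.001116  , -0.00032434, -0.00095945,  0.00035732,  0.00129555,
        0.00046621]), 'joint_efforts': array([-1.04422863e-03, -4.44874370e+01, -3.51328182e+01, -4.41444172e-04,
        9.38254700e-03,  5.51962273e-06]), 'ee_pos': array([0.16840143, 0.54915955, 0.20238259]), 'tool_rot': array([-2.98104153e-04,  1.48361837e-01,  9.88932756e-01, -8.25443204e-04]), 'wrist_force': array([-0.05501579,  0.40825281,  0.97080318]), 'torque': array([-0.015319  , -0.01520268,  0.02499957]), 'grasp_force': 0.0, 'gripper_width': 0.9981987993172696} 0.0187
scene {'fx': 413.0555224932297, 'fy': 413.0555224932297, 'cx': 324.954557960036, 'cy': 192.4163352485395, 'distortion': array([-0.00722148,  0.        ,  0.        ,  0.        ,  0.        ]), 'origin': array([1.23223853, 0.19157161, 1.45482623]), 'attitude': array([0.59781912, 0.15754459, 0.20850654, 0.75783707]), 'shot': 1}
stand [(0.8, [261.5, 155.1, 42.4, 94.0])]
pan [(0
[... 769 characters left out ...]
02889006,  1.44726821]), 'attitude': array([-0.69590387, -0.05981014,  0.05336897,  0.71364718]), 'shot': 2}
stand [(0.72, [323.5, 143.8, 57.5, 74.5]), (0.45, [457.8, 185.5, 26.9, 31.4])]
pan [(0.68, [330.2, 150.8, 56.2, 68.5]), (0.54, [254.9, 147.5, 72.6, 82.6])]
handle [(0.71, [332.7, 152.7, 47.2, 65.9])]
tray [(0.73, [254.3, 147.5, 75.0, 85.5])]
mug [(0.77, [140.4, 218.9, 31.6, 30.7]), (0.34, [329.8, 149.4, 55.9, 69.1])]
jar [(0.63, [427.9, 216.6, 26.9, 21.1])]
tape [(0.67, [455.3, 183.0, 28.2, 34.6])]
screwdriver [(0.75, [401.4, 230.0, 8.1, 59.3])]
cone_green [(0.95, [160.6, 181.5, 30.8, 20.0])]
cone_red [(0.91, [391.8, 138.6, 21.1, 20.8])]
cone_black [(0.59, [425.0, 168.4, 25.2, 25.6])]
```

```bash
python3 - <<'E'
import cv2
a=cv2.imread("pics/top0.png")[110:300,120:500];b=cv2.imread("pics/scene0.png")[110:280,190:500]
a=cv2.resize(a,None,fx=2.1,fy=2.1,interpolation=2);cv2.imwrite("pics/topc.png",a)
cv2.imwrite("pics/scenec.png",cv2.resize(b,None,fx=2.5,fy=2.5,interpolation=2))
E
```

```text
(no output)
```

View pics/topc.png

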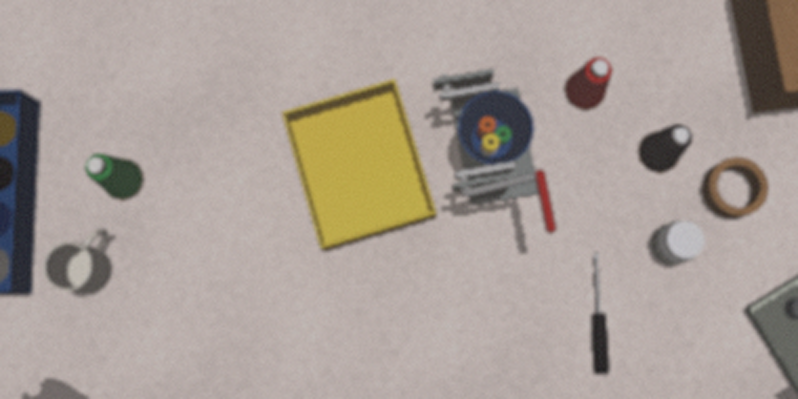

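View pics/scenec.png

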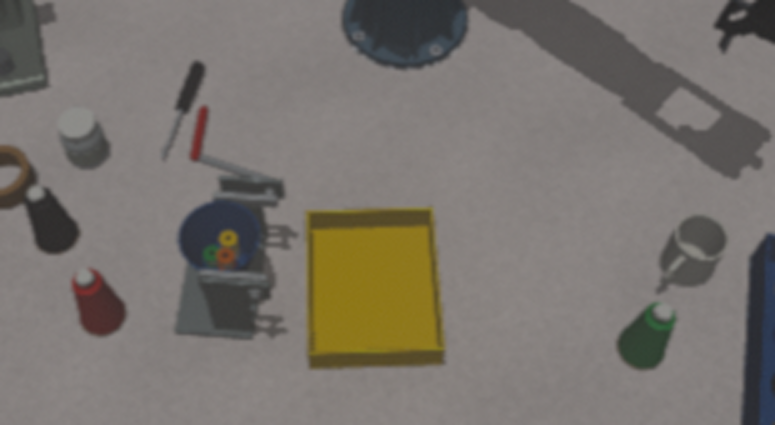

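The top view shows the tray, with rim corners at crop (285,115), (395,82), (433,215) and (323,248). It also shows the pan at (495,125) with bobbins inside, and the red bar from (540,172) to (553,231). The scene view shows the same layout. Next I'll measure these.

```bash
cat > h.py <<'E'
from plant import arm
import cv2,numpy as np
from scipy.spatial.transform import Rotation as R
from scipy.optimize import least_squares
def pose(c,s=None):
    if "origin" in c:
        q=c["attitude"];return R.from_quat(q,scalar_first=True).as_matrix(),np.array(c["origin"])
    Rt=R.from_quat(s["tool_rot"],scalar_first=True).as_matrix();T=np.array(c["T_tool_cam"])
    return Rt@T[:3,:3],Rt@T[:3,3]+s["ee_pos"]
def K(c):return np.array([[c["fx"],0,c["cx"]],[0,c["fy"],c["cy"]],[0,0,1]])
def project(c,P,s=None):
    M,o=pose(c,s);p=(np.atleast_2d(P)-o)@M*[1,-1,-1]
    return cv2.projectPoints(p,np.zeros(3),np.zeros(3),K(c),np.array(c["distortion"]))[0][:,0]
def ray(c,uv,s=None):
    M,o=pose(c,s);u=cv2.undistortPoints(np.float64(uv).reshape(-1,1,2),K(c),np.array(c["distortion"]))[:,0]
    d=np.c_[u[:,0],-u[:,1],-np.ones(len(u))]@M.T
    return o,d
def onz(c,uv,z,s=None):
    o,d=ray(c,uv,s);return o+d*((z-o[2])/d[:,2])[:,None]
def tri(rays):
    A=0;b=0
    for o,d in rays:
        d=d/np.linalg.norm(d);P=np.eye(3)-np.outer(d,d);A=A+P;b=b+P@o
    return np.linalg.solve(A,b)
def hsv(c):return cv2.cvtColor(c["pixels"],cv2.COLOR_RGB2HSV)
def blob(m,roi):
    z=np.zeros_like(m,dtype=np.uint8);x,y,w,h=roi;z[y:y+h,x:x+w]=m[y:y+h,x:x+w]
    n,l,st,ce=cv2.connectedComponentsWithStats(z);i=1+np.argmax(st[1:,4]);return (l==i).astype(np.uint8)
def quad(m):
    c=max(cv2.findContours(m,cv2.RETR_EXTERNAL,cv2.CHAIN_APPROX_NONE)[0],key=cv2.contourArea)
    h=cv2.convexHull(c)
    return cv2.boxPoints(cv2.minAreaRect(h)),h[:,0]
E
python3 - <<'E'
from h import *
S=arm.camera("scene");T=arm.camera("top");s=arm.sense();W=arm.camera("wrist")
cv2.imwrite("pics/w0.png",W["pixels"][:,:,::-1])
def red(c,roi):
    h=hsv(c);m=((h[...,0]<8)|(h[...,0]>172))&(h[...,1]>150)&(h[...,2]>60);b=blob(m,roi);ys,xs=np.nonzero(b)
    p=np.c_[xs,ys].astype(float);m0=p.mean(0);u=np.linalg.svd(p-m0)[2][0] if len(p)<5000 else 0
    if u[1]<0:u=-u
    t=(p-m0)@u
    return m0,m0+u*(t.max()+.5),m0+u*(t.min()-.5),len(p)
rs=red(S,(255,145,35,40));rt=red(T,(365,180,30,60));print(rs,rt)
# scene: free end is up in the image (towards robot); top: free end is down
mid=tri([(lambda o,d:(o,d[0]))(*ray(S,rs[0])),(lambda o,d:(o,d[0]))(*ray(T,rt[0]))])
print("mid",mid,"reproj",project(S,mid)-rs[0],project(T,mid)-rt[0])
f=tri([(lambda o,d:(o,d[0]))(*ray(S,rs[2])),(lambda o,d:(o,d[0]))(*ray(T,rt[1]))])
a=tri([(lambda o,d:(o,d[0]))(*ray(S,rs[1])),(lambda o,d:(o,d[0]))(*ray(T,rt[2]))])
print("free",f,"armend",a,np.linalg.norm(f-a),"yaw",np.arctan2(*(a-f)[[1,0]]))
for c,roi in((S,(255,180,50,40)),(T,(325,140,60,60))):
    h=hsv(c);m=(h[...,0]>100)&(h[...,0]<135)&(h[...,1]>90);b=blob(m,roi)
    hull=quad(cv2.morphologyEx(b,cv2.MORPH_CLOSE,np.ones((5,5))))[1]
    e=cv2.fitEllipse(hull);print("pan",e,onz(c,e[0],.15)[0])
for c in(S,T):
    h=hsv(c);r=(300,185,75,85) if c is S else (245,140,95,100)
    b=blob((h[...,0]>18)&(h[...,0]<36)&(h[...,1]>120),r);q,hu=quad(b)
    e=cv2.approxPolyDP(hu.reshape(-1,1,2),3,True)[:,0];print("tray",e.tolist(),"rim",onz(c,e,.06).round(3).tolist())
E
```

```text
(array([268.44444444, 167.        ]), array([267.69507188, 171.45573869]), array([269.19687334, 162.5260885 ]), 9) (array([379.29032258, 205.38709677]), array([382.15261632, 219.47921112]), array([376.48869095, 191.59364409]), 62)
mid [ 0.46059453 -0.22207217  0.19177997] reproj [[0.2895519  0.02989436]] [[ 0.3305535  -0.09187721]]
free [ 0.42018871 -0.23511282  0.1588937 ] armend [ 0.49856053 -0.20979491  0.22285207] 0.10427756404530074 yaw 0.3124659423545461Traceback (most recent call last):
  File "<stdin>", line 20, in <module>
cv2.error: OpenCV(4.12.0) /io/opencv/modules/imgproc/src/shapedescr.cpp:361: error: (-201:Incorrect size of input array) There should be at least 5 points to fit the ellipse in function 'fitEllipseNoDirect'
```

View pics/w0.png

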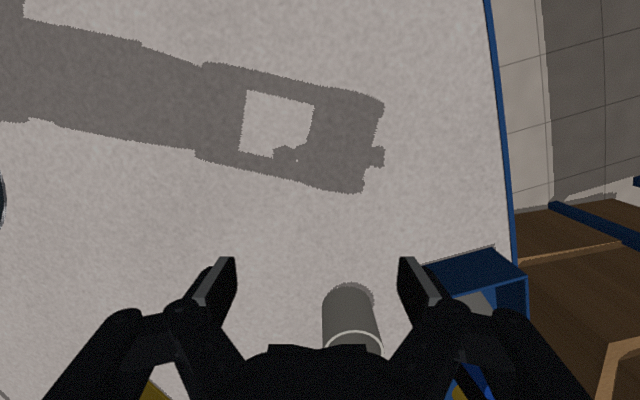

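The wrist view shows only the table and the mug, and not the work area. I'll refine the masks.

```bash
python3 - <<'E'
from h import *
S=arm.camera("scene");T=arm.camera("top")
one=lambda c,uv:(lambda o,d:(o,d[0]))(*ray(c,uv))
def red(c,roi):
    h=hsv(c).astype(int);m=((h[...,0]<10)|(h[...,0]>168))&(h[...,1]>100)&(h[...,2]>50);b=blob(m,roi);ys,xs=np.nonzero(b)
    p=np.c_[xs,ys].astype(float);m0=p.mean(0);u=np.linalg.svd(p-m0)[2][0]
    if u[1]<0:u=-u
    t=(p-m0)@u;r=(t.max()-t.min())/2;mm=m0+u*(t.max()+t.min())/2
    return mm,mm+u*(r+.3),mm-u*(r+.3),len(p)
rs=red(S,(260,145,25,35));rt=red(T,(365,180,30,60));print(rs,rt)
for n,i,j in(("mid",0,0),("free",2,1),("armend",1,2)):
    P=tri([one(S,rs[i]),one(T,rt[j])]);print(n,P.round(4),project(S,P)-rs[i],project(T,P)-rt[j])
a=onz(T,rt[2],.209)[0]-onz(T,rt[1],.209)[0];print("top: yaw",np.arctan2(a[1],a[0]),np.linalg.norm(a),onz(T,rt[0],.209))
a=onz(S,rs[1],.209)[0]-onz(S,rs[2],.209)[0];print("scene: yaw",np.arctan2(a[1],a[0]),np.linalg.norm(a),onz(S,rs[0],.209))
for c,roi in((S,(255,180,50,50)),(T,(325,140,60,60))):
    h=hsv(c);x,y=roi[:2];print(h[200 if c is S else 160, 268 if c is S else 345])
    m=(h[...,0]>95)&(h[...,0]<140)&(h[...,1]>70);b=blob(m,roi);print(b.sum())
    hull=quad(cv2.morphologyEx(b,cv2.MORPH_CLOSE,np.ones((7,7))))[1]
    if len(hull)>5:e=cv2.fitEllipse(hull);print("pan",e,onz(c,e[0],.15)[0])
for c in(S,T):
    h=hsv(c);r=(300,185,75,85) if c is S else (245,140,95,100)
    b=blob((h[...,0]>18)&(h[...,0]<36)&(h[...,1]>120),r);q,hu=quad(b)
    e=cv2.approxPolyDP(hu.reshape(-1,1,2),3,True)[:,0];print("tray",e.tolist(),"rim",onz(c,e,.06).round(3).tolist())
E
```

```text
(array([269.16269289, 163.0303964 ]), array([267.23482555, 173.34906423]), array([271.09056023, 152.71172856]), 56) (array([379.32268156, 205.5365275 ]), array([382.19347258, 219.47244344]), array([376.45189053, 191.60061157]), 102)
mid [ 0.4567 -0.2183  0.2135] [[0.13138358 0.01386057]] [[ 0.15100016 -0.04176919]]
free [ 0.4131 -0.2243  0.2166] [[0.0987885  0.01064114]] [[ 0.11611334 -0.03147905]]
armend [ 0.5006 -0.2117  0.2127] [[0.14382309 0.0148592 ]] [[ 0.16165153 -0.04560975]]
top: yaw 0.15230715292903665 0.0882086174677778 [[ 0.45727956 -0.21846726  0.209     ]]
scene: yaw 0.15145089905134373 0.09137275822301258 [[ 0.45398133 -0.22021596  0.209     ]]
[114  61  63]
15
pan ((287.0, 213.0), (2.9841318130493164, 4.936397075653076), 39.607852935791016) [ 0.60810609 -0.1128599   0.15      ]
[120  48  69]
126
pan ((351.1673583984375, 176.94415283203125), (18.292421340942383, 26.29437255859375), 112.32635498046875) [ 0.56279142 -0.14038868  0.15      ]
tray [[362, 193], [365, 254], [315, 256], [313, 195]] rim [[0.413, 0.127, 0.06], [0.66, 0.186, 0.06], [0.709, 0.013, 0.06], [0.466, -0.057, 0.06]]
tray [[307, 149], [326, 212], [274, 227], [256, 163]] rim [[0.688, 0.004, 0.06], [0.462, -0.057, 0.06], [0.415, 0.123, 0.06], [0.642, 0.184, 0.06]]
```

The handle bar midpoint is about (0.457, -0.219, 0.21) with yaw 0.15. That puts the stand origin near (0.581, -0.137). The tray is at about (0.552, 0.063) with yaw about 0.27. I'll move over there and look closer.

Request:
{"fn": "jog_arm", "kwargs": {
  "rows": [-0.1, -0.06, -0.024, 0, 0, 0, 1, -0.1, -0.06, -0.024, 0, 0, 0, 1, -0.1, -0.06, -0.024, 0, 0, 0, 1, -0.1, -0.06, -0.024, 0, 0, 0, 1, -0.1, -0.06, -0.024, 0, 0, -1, 1, -0.1, -0.06, -0.024, 0, 0, -1, 1, -0.1, -0.06, -0.024, 0, 0, -1, 1, -0.1, -0.06, -0.024, 0, 0, -1, 1]
}}

```text
clock: 2.25
ee_pos: [0.4378, 0.2916, 0.281]
tool_rot: [0.0, -0.053, 0.999, 0.0]
wrist_force: [0.4, 0.8, 0.6]
gripper_width: 0.998
grasp_force: 0.0
```

```bash
python3 - <<'E'
from h import *
s=arm.sense();W=arm.camera("wrist")
cv2.imwrite("pics/w1.png",W["pixels"][:,:,::-1])
M,o=pose(W,s);print(s["ee_pos"],s["tool_rot"],s["joint_vel"].round(3),o,-M[:,2]);print(W["fx"],W["cx"],W["cy"],W["distortion"],W["T_tool_cam"])
y=R.from_quat(s["tool_rot"],scalar_first=True).as_matrix()[:,1];print("psi",np.arctan2(y[1],y[0]))
E
```

```text
[0.43784498 0.29163705 0.280963  ] [ 4.17214118e-04 -5.29780156e-02  9.98595579e-01  1.60003789e-04] [-0.738  0.393 -0.584  0.005  0.183 -1.726] [0.35809117 0.28255594 0.45173494] [ 0.30865986  0.03284615 -0.95060519]
279.95903860070143 316.51091017376416 204.10629100060086 [-0.04754225  0.          0.          0.          0.        ] [[ 1.05303465e-03  9.50868166e-01  3.09594285e-01  8.01217440e-02]
 [ 9.99999257e-01 -1.19159682e-03  2.58459609e-04 -5.44574076e-04]
 [ 6.14672582e-04  3.09593783e-01 -9.50868714e-01 -1.70840275e-01]
 [ 0.00000000e+00  0.00000000e+00  0.00000000e+00  1.00000000e+00]]
psi 1.6768021123597487
```

View pics/w1.png

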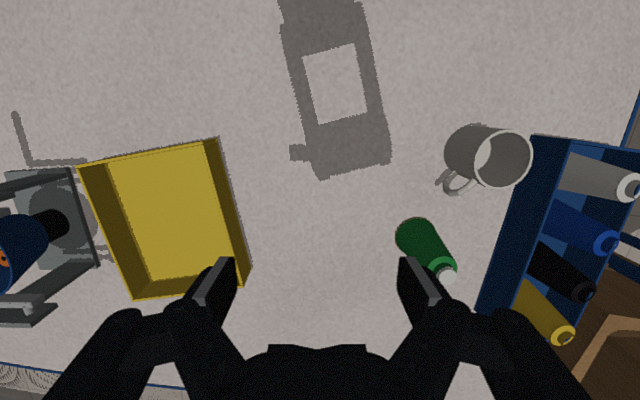

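The view shows the tray with corners near (78,165), (215,138), (250,285) and (135,298), and the stand cut off at left. I'll move the camera over the stand for a clear second view.

Request:
{"fn": "jog_arm", "kwargs": {
  "rows": [0.005, -0.115, -0.006, 0, 0, 0, 1, 0.005, -0.115, -0.006, 0, 0, 0, 1, 0.005, -0.115, -0.006, 0, 0, 0, 1, 0.005, -0.115, -0.006, 0, 0, 0, 1, 0.005, -0.115, -0.006, 0, 0, 0, 1, 0.005, -0.115, -0.006, 0, 0, 0, 1, 0, 0, 0, 0, 0, 0, 1, 0, 0, 0, 0, 0, 0, 1]
}}

```text
clock: 3.1
ee_pos: [0.4529, 0.0167, 0.2945]
tool_rot: [0.0, -0.049, 0.999, 0.0]
wrist_force: [-0.8, 0.6, 0.9]
gripper_width: 1.001
grasp_force: 0.0
```

```bash
python3 - <<'E'
from h import *
import pickle
s=arm.sense();W=arm.camera("wrist")
pickle.dump((s,W),open("w2.pkl","wb"))
T=arm.camera("top");S=arm.camera("scene");pickle.dump((S,T),open("st.pkl","wb"))
im=W["pixels"][:,:,::-1].copy()
print(s["ee_pos"],s["tool_rot"],s["joint_vel"].round(3))
cv2.imwrite("pics/w2.png",im)
E
```

```text
[0.45294131 0.01673235 0.29453318] [ 1.04427702e-04 -4.93896564e-02  9.98779559e-01  2.09417280e-04] [0.053 0.    0.003 0.006 0.001 0.003]
```

View pics/w2.png

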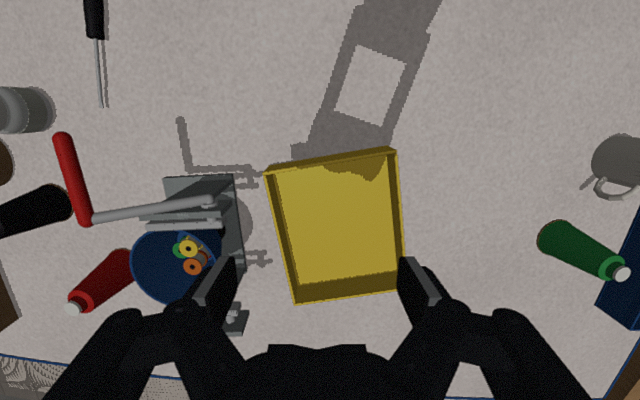

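The wrist view shows the tray with rim corners about (264,171), (396,148) and (294,304). The foot's front edge runs from (234,174) to about (248,333), and the red bar from (60,135) to (85,222). Next I'll fit both poses on all views.

```bash
python3 - <<'E'
from h import *
import pickle
s,W=pickle.load(open("w2.pkl","rb"));S,T=pickle.load(open("st.pkl","rb"))
def tf(p,P):
    c,q=np.cos(p[2]),np.sin(p[2]);P=np.atleast_2d(P).astype(float);return np.c_[P[:,0]*c-P[:,1]*q+p[0],P[:,0]*q+P[:,1]*c+p[1],P[:,2]]
def red(c,roi):
    h=hsv(c).astype(int);m=((h[...,0]<10)|(h[...,0]>168))&(h[...,1]>100)&(h[...,2]>50);b=blob(m,roi)
    (m0,(w,hh),a)=cv2.minAreaRect(cv2.findContours(b,0,1)[0][0]);q=cv2.boxPoints((m0,(w,hh),a));
    return np.array(m0),b.sum(),max(w,hh),q
bar=red(W,(45,120,55,110));print(bar)
q=bar[3];q=q[np.argsort(q[:,1])];fe,ae=q[:2].mean(0),q[2:].mean(0)
hz=(-.062,.209)
obs=[(W,s,(-.175,)+hz,fe),(W,s,(-.095,)+hz,ae),(W,s,(-.095,.03,.012),(234.5,174)),(W,s,(.095,.03,.012),(248,334)),
 (T,None,(-.135,)+hz,(379.3,205.5)),(S,None,(-.135,)+hz,(269.2,163.0))]
def f(p,o):return np.concatenate([(project(c,tf(p,P),ss)[0]-uv)*(1 if c is W else 1.5) for c,ss,P,uv in o])
r=least_squares(f,[.581,-.137,.15],args=(obs,),loss="soft_l1");print("stand",r.x,f(r.x,obs).reshape(-1,2).round(1).tolist())
x,y,z=.12,.1,.06
to=[(W,s,(-x,-y,z),(264,171)),(W,s,(-x,y,z),(397,147)),(W,s,(x,-y,z),(294,304)),
 (T,None,(x,-y,z),(307.5,148.5)),(T,None,(-x,-y,z),(326.5,212.5)),(T,None,(-x,y,z),(274,227.5)),(T,None,(x,y,z),(255.5,163))]
t=least_squares(f,[.552,.063,.27],args=(to,),loss="soft_l1");print("tray",t.x,f(t.x,to).reshape(-1,2).round(1).tolist())
st=r.x;g=tf(st,[[0,.13,0]])[0];print("tray goal",g,st[2]);rel=(t.x[:2]-st[:2])
print("tray in stand",[rel@[np.cos(st[2]),np.sin(st[2])],rel@[-np.sin(st[2]),np.cos(st[2])]],t.x[2]-st[2])
print("wall mid",tf(t.x,[[0,.0975,.0]]),"goal wall",tf([g[0],g[1],st[2]],[[0,.0975,0]]))
im=W["pixels"][:,:,::-1].copy()
L=[tf(st,[[-.095,.03,.012],[.095,.03,.012],[.095,-.09,.012],[-.095,-.09,.012]]),tf(t.x,[[-x,-y,z],[x,-y,z],[x,y,z],[-x,y,z]]),
   tf(st,[[.06*np.cos(a),-.02+.06*np.sin(a),.15] for a in np.linspace(0,6.2,30)]),tf(st,[[-.095,-.062,.209],[-.175,-.062,.209]])]
for l in L:cv2.polylines(im,[project(W,l,s).round().astype(int).reshape(-1,1,2)],True,(255,0,255),1)
cv2.imwrite("pics/w2f.png",cv2.resize(im[110:350,40:430],None,fx=2,fy=2))
E
```

```text
(array([ 73.1789093 , 179.09634399]), np.uint64(1661), 99.5181655883789, array([[ 49.568817, 134.22937 ],
       [ 68.19267 , 128.64221 ],
       [ 96.789   , 223.96332 ],
       [ 78.165146, 229.55048 ]], dtype=float32))
stand [ 0.58026465 -0.13651064  0.16606157] [[3.6, 9.2], [0.2, -6.5], [-3.2, -0.3], [-0.3, -60.2], [0.8, -0.0], [-0.4, 1.2]]
tray [0.55013    0.06495357 0.26752721] [[-1.8, -0.6], [1.3, 0.6], [-0.3, 1.1], [0.7, -1.0], [2.1, -0.4], [-3.0, 2.2], [-2.9, 1.3]]
tray goal [ 0.55877573 -0.008299    0.        ] 0.16606156668008362
tray in stand [np.float64(0.0035818128490388845), np.float64(0.20367399244021905)] 0.10146564574377967
wall mid [[0.52435613 0.15898525 0.        ]] goal wall [[0.54265904 0.08785974 0.        ]]
```

View pics/w2f.png

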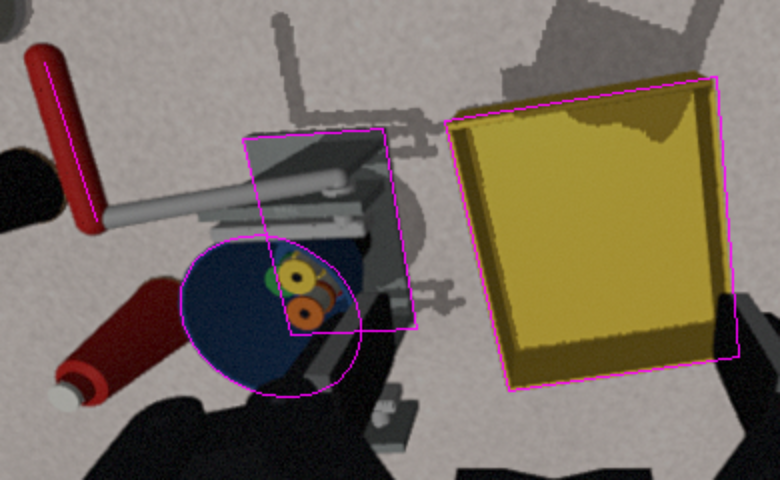

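The overlay fits the tray, bar, pan and near foot corner. The far foot corner I picked was a cheek top and an outlier, which the robust fit ignored. Now to the tray's far wall.

Request:
{"fn": "jog_arm", "kwargs": {
  "rows": [0, 0, 0, 0, 0, -0.85, 1, 0, 0, 0, 0, 0, -0.85, 1, -0.0665, 0.074, 0.08, 0, 0, 0, 1, -0.0665, 0.074, 0.08, 0, 0, 0, 1, -0.0665, 0.074, 0.08, 0, 0, 0, 1, -0.0665, 0.074, 0.08, 0, 0, 0, 1, 0, 0, 0.09, 0, 0, 0, 1, 0, 0, 0.09, 0, 0, 0, 1]
}}

```text
clock: 4.05
ee_pos: [0.5216, 0.1604, 0.0956]
tool_rot: [0.0, -0.138, 0.99, 0.0]
wrist_force: [0.5, -0.6, 0.9]
gripper_width: 1.001
grasp_force: 0.0
```

```bash
cat > d.py <<'E'
from h import *
def delta(P,psi):
    s=arm.sense();Rm=R.from_quat(s["tool_rot"],scalar_first=True).as_matrix()
    p0=np.arctan2(Rm[1,1],Rm[0,1]);ax=np.array([[-np.sin(psi),np.cos(psi),0],[np.cos(psi),np.sin(psi),0],[0,0,-1]])
    print("pos",s["ee_pos"].round(4),"psi",p0.round(4),"turn first",(-(psi-p0)/.1).round(3),"then shift",(ax@(np.array(P)-s["ee_pos"])/.4).round(4), "F",s["wrist_force"].round(1),"w",s["gripper_width"].round(3),"t",s["clock"])
E
python3 - <<'E'
from d import *
import pickle
delta([.5244,.159,.028],1.838)
s,W=pickle.load(open("w2.pkl","rb"));S,T=pickle.load(open("st.pkl","rb"))
def tf(p,P):
    c,q=np.cos(p[2]),np.sin(p[2]);P=np.atleast_2d(P).astype(float);return np.c_[P[:,0]*c-P[:,1]*q+p[0],P[:,0]*q+P[:,1]*c+p[1],P[:,2]]
b=(-.135,-.062,.209)
obs=[(W,s,b,(73.2,179.1)),(W,s,(-.095,.03,.012),(234,174.5)),(W,s,(-.095,-.09,.012),(163,178.5)),(T,None,b,(379.3,205.5)),(S,None,b,(269.2,163.0))]
f=lambda p:np.concatenate([(project(c,tf(p,P),ss)[0]-uv)*(1 if c is W else 1.5) for c,ss,P,uv in obs]+[[(p[2]-.152)*300]])
r=least_squares(f,[.581,-.137,.15]);st=r.x;print("stand",st,f(st).round(1).tolist())
g=tf(st,[[0,.13,0],[0,.2275,0],[-.14,-.062,.209],[-.14,.045,.275],[-.14,.152,.209]]);print(g.round(4).tolist())
E
```

```text
Traceback (most recent call last):
  File "d.py", line 5, in delta
    print("pos",s["ee_pos"].round(4),"psi",p0.round(4),"turn first",(-(psi-p0)/.1).round(3),"then shift",(ax@(np.array(P)-s["ee_pos"])/.4).round(4), "F",s["wrist_force"].round(1),"w",s["gripper_width"].round(3),"t",s["clock"])
                                                                                                                                                                                       ^^^^^^^^^^^^^^^^^^^^^^^^
AttributeError: 'float' object has no attribute 'round'
```

Request:
{"fn": "jog_arm", "kwargs": {
  "rows": [-0.006, -0.005, 0.05, 0, 0, 0, 1, 0, 0, 0.05, 0, 0, 0, 1, 0, 0, 0.05, 0, 0, 0, 1, 0, 0, 0.019, 0, 0, 0, 1, 0, 0, 0, 0, 0, 0, -1, 0, 0, 0, 0, 0, 0, -1, 0, 0, 0, 0, 0, 0, -1, 0, 0, 0, 0, 0, 0, -1]
}}

```text
clock: 4.85
ee_pos: [0.5258, 0.156, 0.0307]
tool_rot: [0.001, -0.136, 0.991, -0.0]
wrist_force: [0.1, -0.0, 0.3]
gripper_width: 0.333
grasp_force: 0.0
```

```bash
sed -i 's/s\["gripper_width"\].round(3)/s["gripper_width"],s["grasp_force"]/' d.py
python3 - <<'E'
from d import *
import pickle
s,W=pickle.load(open("w2.pkl","rb"));S,T=pickle.load(open("st.pkl","rb"))
def tf(p,P):
    c,q=np.cos(p[2]),np.sin(p[2]);P=np.atleast_2d(P).astype(float);return np.c_[P[:,0]*c-P[:,1]*q+p[0],P[:,0]*q+P[:,1]*c+p[1],P[:,2]]
b=(-.135,-.062,.209)
obs=[(W,s,b,(73.2,179.1)),(W,s,(-.095,.03,.012),(234,174.5)),(W,s,(-.095,-.09,.012),(163,178.5)),(T,None,b,(379.3,205.5)),(S,None,b,(269.2,163.0))]
f=lambda p:np.concatenate([(project(c,tf(p,P),ss)[0]-uv)*(1 if c is W else 1.5) for c,ss,P,uv in obs]+[[(p[2]-.152)*300]])
r=least_squares(f,[.581,-.137,.15]);st=r.x;print("stand",st,f(st).round(1).tolist())
np.save("st.npy",st)
g=tf(st,[[0,.13,0],[0,.2275,0],[-.14,-.062,.209],[-.14,.045,.275],[-.14,.152,.209]]);print(g.round(4).tolist())
delta([g[1][0],g[1][1],.028],np.pi/2+st[2])
E
```

```text
stand [ 0.57953035 -0.13738131  0.15238748] [2.6, 1.2, -2.4, -1.1, -1.6, -1.1, 0.4, 0.9, 0.2, 0.6, 0.1]
[[0.5598, -0.0089, 0.0], [0.545, 0.0875, 0.0], [0.4506, -0.2199, 0.209], [0.4343, -0.1142, 0.275], [0.4181, -0.0084, 0.209]]
pos [0.5258 0.156  0.0307] psi 1.8431 turn first 1.199 then shift [-0.0214 -0.1765  0.0067] F [ 0.1 -0.   0.3] w 0.33255451778271267 0.0 t 4.85
```

Request:
{"fn": "jog_arm", "kwargs": {
  "rows": [0, 0, 0, 0, 0, 0, -1, 0, 0, 0, 0, 0, 0, -1, 0, 0, 0, 0, 0, 0, -1, 0, 0, 0, 0, 0, 0, -1]
}}

```text
clock: 5.25
ee_pos: [0.5254, 0.1559, 0.0302]
tool_rot: [0.0, -0.136, 0.991, 0.0]
wrist_force: [-1.7, 1.0, 5.9]
gripper_width: 0.018
grasp_force: 56.0
```

```bash
python3 - <<'E'
from d import *
delta([.545,.0875,.028],1.7232)
E
```

```text
pos [0.5254 0.1559 0.0302] psi 1.8429 turn first 1.197 then shift [-0.0226 -0.1764  0.0056] F [-1.7  1.   5.9] w 0.018022868258701252 55.990365743637085 t 5.25
```

Grip force is 56 N. Dragging most of the way, then I'll check the tray follows.

Request:
{"fn": "jog_arm", "kwargs": {
  "rows": [-0.003, -0.015, 0, 0, 0, 0.2, -1, -0.004, -0.025, 0, 0, 0, 0.2, -1, -0.004, -0.03, 0, 0, 0, 0.2, -1, -0.004, -0.03, 0, 0, 0, 0.2, -1, -0.004, -0.025, 0, 0, 0, 0.2, -1, -0.004, -0.015, 0, 0, 0, 0.2, -1, 0, 0, 0, 0, 0, 0, -1]
}}

```text
clock: 5.95
ee_pos: [0.5474, 0.1028, 0.0302]
tool_rot: [0.001, -0.076, 0.997, -0.0]
wrist_force: [0.6, -0.5, 5.0]
gripper_width: 0.015
grasp_force: 56.8
```

```bash
python3 - <<'E'
from d import *
delta([.545,.0875,.028],1.7232)
s=arm.sense();W=arm.camera("wrist");T=arm.camera("top")
a=W["pixels"];b=cv2.resize(T["pixels"][120:260,230:420],(640,472),interpolation=2)[:,:,::-1]
cv2.imwrite("pics/m1.png",np.hstack([cv2.resize(a[:,:,::-1],(440,275)),cv2.resize(b,(360,275))]))
h=hsv(T);b=blob((h[...,0]>18)&(h[...,0]<36)&(h[...,1]>120),(245,140,110,100));e=cv2.approxPolyDP(quad(b)[1].reshape(-1,1,2),3,True)[:,0];r=onz(T,e,.06);print(r.round(3).tolist(),r.mean(0))
E
```

```text
pos [0.5474 0.1028 0.0302] psi 1.7221 turn first -0.011 then shift [ 0.0117 -0.0369  0.0056] F [ 0.6 -0.5  5. ] w 0.01499731602318358 56.823279205709696 t 5.95
[[0.697, -0.064, 0.06], [0.468, -0.105, 0.06], [0.434, 0.074, 0.06], [0.675, 0.057, 0.06]] [ 0.56848784 -0.00931074  0.06      ]
```

View pics/m1.png

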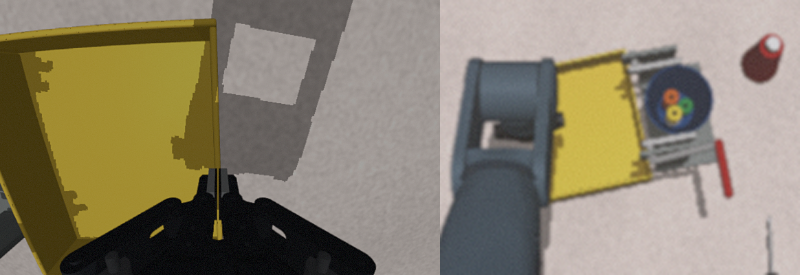

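The wrist view shows the wall pinched between the pads, and the top view shows the tray squared to the stand, about 15 mm short. Pushing home gently.

Request:
{"fn": "jog_arm", "kwargs": {
  "rows": [0.005, -0.01, 0, 0, 0, 0, -1, 0.0065, -0.01, 0, 0, 0, 0, -1, 0, -0.008, 0, 0, 0, 0, -1, 0, -0.006, 0, 0, 0, 0, -1, 0, -0.003, 0, 0, 0, 0, -1, 0, 0, 0, 0, 0, 0, -1]
}}

```text
clock: 6.65
ee_pos: [0.5441, 0.0907, 0.0302]
tool_rot: [0.001, -0.076, 0.997, 0.002]
wrist_force: [0.1, 12.4, 8.2]
gripper_width: 0.015
grasp_force: 58.0
```

```bash
python3 - <<'E'
from d import *
delta([.545,.0875,.028],1.7232)
E
```

```text
pos [0.5441 0.0907 0.0302] psi 1.7234 turn first 0.002 then shift [-0.0011 -0.0081  0.0055] F [ 0.1 12.4  8.2] w 0.014509425590156812 57.96553750522435 t 6.65
```

Request:
{"fn": "jog_arm", "kwargs": {
  "rows": [0, -0.003, 0, 0, 0, 0, -1, 0, -0.003, 0, 0, 0, 0, -1, 0, 0, 0, 0, 0, 0, -1]
}}

```text
clock: 6.95
ee_pos: [0.5459, 0.09, 0.0304]
tool_rot: [0.002, -0.076, 0.997, 0.003]
wrist_force: [5.0, 19.1, 4.1]
gripper_width: 0.014
grasp_force: 57.2
```

```bash
python3 - <<'E'
from d import *
delta([.545,.0875,.028],1.7232);print(arm.sense()["torque"])
E
```

```text
pos [0.5459 0.09   0.0304] psi 1.723 turn first -0.002 then shift [ 0.0033 -0.0057  0.0061] F [ 5.  19.1  4.1] w 0.014245252920902389 57.21545138396323 t 6.95
[ 3.28518958 -0.9579631   0.11861058]
```

The z-torque is small at 19 N push, so the tray is flush. Releasing and rising.

Request:
{"fn": "jog_arm", "kwargs": {
  "rows": [0, 0, 0, 0, 0, 0, 1, 0, 0, 0, 0, 0, 0, 1, 0, 0, 0, 0, 0, 0, 1, 0, 0, 0, 0, 0, 0, 1, 0, 0, -0.03, 0, 0, 0, 1, 0, 0, -0.08, 0, 0, 0, 1, 0, 0, -0.12, 0, 0, 0, 1, 0, 0, -0.12, 0, 0, 0, 1]
}}

```text
clock: 7.75
ee_pos: [0.5436, 0.0853, 0.1713]
tool_rot: [-0.001, -0.076, 0.997, 0.0]
wrist_force: [2.4, 0.6, -0.1]
gripper_width: 0.999
grasp_force: 0.0
```

```bash
python3 - <<'E'
from d import *
delta([.4506,-.2199,.30],1.7232)
E
```

```text
pos [0.5436 0.0853 0.1713] psi 1.7226 turn first -0.006 then shift [ 0.3455 -0.7188 -0.3217] F [ 2.4  0.6 -0.1] w 0.9993500860865981 0.0 t 7.75
```

Request:
{"fn": "jog_arm", "kwargs": {
  "rows": [0.03, 0, -0.11, 0, 0, 0, 1, 0.07, -0.05, -0.09, 0, 0, 0, 1, 0.08, -0.06, -0.08, 0, 0, 0, 1, 0.08, -0.06, -0.04, 0, 0, 0, 1, 0.08, -0.06, 0, 0, 0, 0, 1, 0, 0, 0, 0, 0, 0, 1, 0, 0, 0, 0, 0, 0, 1]
}}

```text
clock: 8.45
ee_pos: [0.4243, -0.026, 0.2978]
tool_rot: [0.001, -0.075, 0.997, -0.0]
wrist_force: [0.2, 0.3, -0.1]
gripper_width: 1.0
grasp_force: 0.0
```

```bash
python3 - <<'E'
from d import *
import pickle
delta([.4506,-.2199,.30],1.7232)
st=np.load("st.npy")
s=arm.sense();W=arm.camera("wrist");pickle.dump((s,W),open("w3.pkl","wb"));im=W["pixels"][:,:,::-1].copy()
def tf(p,P):
    c,q=np.cos(p[2]),np.sin(p[2]);P=np.array(P,float);return np.c_[P[:,0]*c-P[:,1]*q+p[0],P[:,0]*q+P[:,1]*c+p[1],P[:,2]]
L=[[[-.095,.03,.012],[.095,.03,.012],[.095,-.09,.012],[-.095,-.09,.012]],[[-.12,.03,.06],[.12,.03,.06],[.12,.23,.06],[-.12,.23,.06]],
   [[-.095,-.062,.209],[-.175,-.062,.209]]]
for l in L:cv2.polylines(im,[project(W,tf(st,l),s).round().astype(int).reshape(-1,1,2)],True,(255,0,255),1)
cv2.imwrite("pics/w3.png",cv2.resize(im,(800,500)))
E
```

```text
pos [ 0.4243 -0.026   0.2978] psi 1.7206 turn first -0.026 then shift [ 0.0087 -0.4892 -0.0056] F [ 0.2  0.3 -0.1] w 0.9996850276001333 0.0 t 8.45
```

View pics/w3.png

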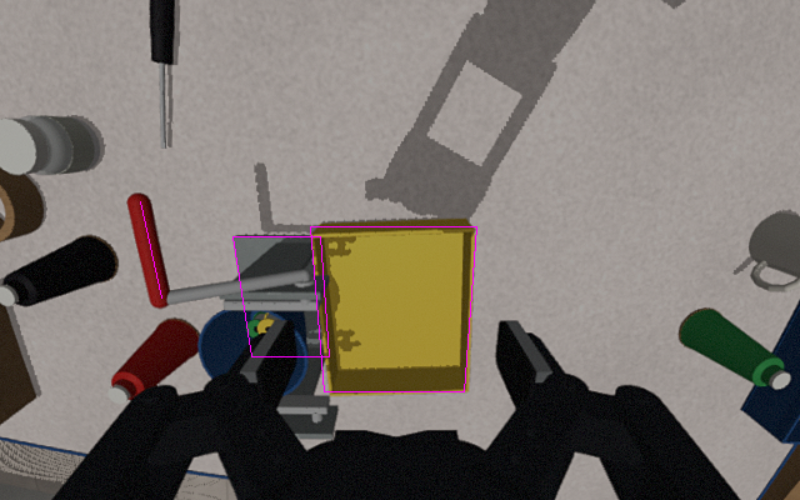

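The tray sits flush and centred at the predicted outline (312–475, 222–392). The bar runs from (139,198) to (160,302). I'll triangulate the bar from the two wrist views while moving above it.

Request:
{"fn": "jog_arm", "kwargs": {
  "rows": [0, -0.05, 0, 0, 0, 0, 1, 0, -0.085, 0, 0, 0, 0, 1, 0, -0.1, 0, 0, 0, 0, 1, 0, -0.1, 0, 0, 0, 0, 1, 0, -0.09, 0, 0, 0, 0, 1, 0, -0.06, 0, 0, 0, 0, 1, 0, 0, 0, 0, 0, 0, 1]
}}

```text
clock: 9.2
ee_pos: [0.4547, -0.219, 0.2958]
tool_rot: [-0.001, -0.075, 0.997, 0.0]
wrist_force: [-0.5, 0.2, -1.2]
gripper_width: 0.998
grasp_force: 0.0
```

```bash
python3 - <<'E'
from d import *
import pickle
st=np.load("st.npy");rays=[]
for f,roi in(("w2.pkl",(45,120,55,110)),("w3.pkl",(95,140,50,115))):
    s,W=pickle.load(open(f,"rb"));h=hsv(W).astype(int)
    b=blob(((h[...,0]<10)|(h[...,0]>168))&(h[...,1]>100)&(h[...,2]>50),roi)
    q=cv2.minAreaRect(cv2.findContours(b,0,1)[0][0]);o,d=ray(W,q[0],s);rays.append((o,d[0]));print(q,onz(W,q[0],.209,s))
S,T=pickle.load(open("st.pkl","rb"))
for c,uv in((T,(379.3,205.5)),(S,(269.2,163.0))):
    o,d=ray(c,uv);rays.append((o,d[0]))
m=tri(rays[:2]);print("bar wrist",m,"all",tri(rays))
c,q=np.cos(st[2]),np.sin(st[2])
print("model",st[0]+c*-.135+q*.062,st[1]-q*.135-c*.062)
b=tri(rays);delta([b[0]-.006*c,b[1]-.006*q,.190],np.pi/2+st[2])
E
```

```text
((73.17890930175781, 179.09634399414062), (99.5181655883789, 19.44387435913086), 73.3007583618164) [[ 0.45451424 -0.22169874  0.209     ]]
((119.0353012084961, 200.15884399414062), (93.3885726928711, 18.22216033935547), 77.47119140625) [[ 0.45448221 -0.22108027  0.209     ]]
bar wrist [ 0.45375051 -0.2197549   0.21103269] all [ 0.45491294 -0.2192414   0.2111015 ]
model 0.4555063014838127 -0.21915559967319337
pos [ 0.4547 -0.219   0.2958] psi 1.7214 turn first -0.018 then shift [ 0.0145 -0.0008  0.2645] F [-0.5  0.2 -1.2] w 0.9980046813163479 0.0 t 9.2
```

The bar at (0.4549, -0.2192, 0.211) agrees with the model. Descending and gripping.

Request:
{"fn": "jog_arm", "kwargs": {
  "rows": [0.0145, 0, 0.06, 0, 0, 0, 1, 0, 0, 0.1, 0, 0, 0, 1, 0, 0, 0.08, 0, 0, 0, 1, 0, 0, 0.024, 0, 0, 0, 1, 0, 0, 0, 0, 0, 0, -1, 0, 0, 0, 0, 0, 0, -1, 0, 0, 0, 0, 0, 0, -1, 0, 0, 0, 0, 0, 0, -1]
}}

```text
clock: 10.0
ee_pos: [0.4491, -0.2186, 0.1929]
tool_rot: [0.001, -0.076, 0.997, -0.001]
wrist_force: [0.2, -0.4, -0.4]
gripper_width: 0.338
grasp_force: 0.0
```

Request:
{"fn": "jog_arm", "kwargs": {
  "rows": [0, 0, 0, 0, 0, 0, -1, 0, 0, 0, 0, 0, 0, -1, 0, 0, 0, 0, 0, 0, -1]
}}

```text
clock: 10.3
ee_pos: [0.4482, -0.2181, 0.1914]
tool_rot: [0.0, -0.076, 0.997, -0.0]
wrist_force: [-0.3, -0.3, -0.6]
gripper_width: 0.001
grasp_force: 0.0
```

```bash
python3 - <<'E'
from d import *
st=np.load("st.npy");c,q=np.cos(st[2]),np.sin(st[2])
s=arm.sense();d=s["ee_pos"][:2]-st[:2];print("stand xy",d@[c,q],d@[-q,c],s["joint_pos"].round(2))
delta([.449,-.22,.19],1.7232)
# arc: per-step bar displacement, tool-y (stand y) and tool-z (down) units
A=np.linspace(0,2.2,23);y=.12*np.sin(A-1.1);z=.12*np.cos(A-1.1)
print(np.c_[A[1:],np.diff(y)/.4,-np.diff(z)/.4].round(4))
E
```

```text
stand xy -0.14202197121237153 -0.059842587889405455 [-0.69  0.02  1.81  0.    1.31 -2.41]
pos [ 0.4482 -0.2181  0.1914] psi 1.7229 turn first -0.003 then shift [-0.0012 -0.005   0.0035] F [-0.3 -0.3 -0.6] w 0.001065921870615726 0.0 t 10.3
[[ 1.00e-01  1.49e-02 -2.60e-02]
 [ 2.00e-01  1.74e-02 -2.44e-02]
 [ 3.00e-01  1.98e-02 -2.25e-02]
 [ 4.00e-01  2.19e-02 -2.04e-02]
 [ 5.00e-01  2.39e-02 -1.81e-02]
 [ 6.00e-01  2.56e-02 -1.57e-02]
 [ 7.00e-01  2.70e-02 -1.30e-02]
 [ 8.00e-01  2.82e-02 -1.03e-02]
 [ 9.00e-01  2.91e-02 -7.40e-03]
 [ 1.00e+00  2.97e-02 -4.50e-03]
 [ 1.10e+00  3.00e-02 -1.50e-03]
 [ 1.20e+00  3.00e-02  1.50e-03]
 [ 1.30e+00  2.97e-02  4.50e-03]
 [ 1.40e+00  2.91e-02  7.40e-03]
 [ 1.50e+00  2.82e-02  1.03e-02]
 [ 1.60e+00  2.70e-02  1.30e-02]
 [ 1.70e+00  2.56e-02  1.57e-02]
 [ 1.80e+00  2.39e-02  1.81e-02]
 [ 1.90e+00  2.19e-02  2.04e-02]
 [ 2.00e+00  1.98e-02  2.25e-02]
 [ 2.10e+00  1.74e-02  2.44e-02]
 [ 2.20e+00  1.49e-02  2.60e-02]]
```

Closed to 0.001 with no force, so the bar is not in the grip. I'll look.

```bash
python3 - <<'E'
from d import *
s=arm.sense();W=arm.camera("wrist");T=arm.camera("top");S=arm.camera("scene")
cv2.imwrite("pics/m2.png",np.hstack([cv2.resize(W["pixels"][:,:,::-1],(480,300)),cv2.resize(S["pixels"][130:260,240:378,::-1],(318,300),interpolation=2)]))
E
```

```text
(no output)
```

View pics/m2.png

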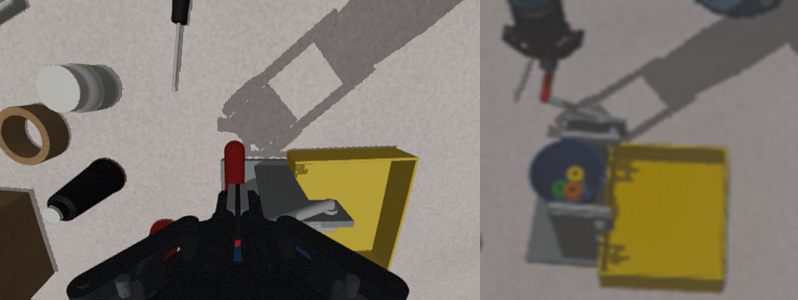

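```bash
python3 - <<'E'
from d import *
st=np.load("st.npy");c,q=np.cos(st[2]),np.sin(st[2])
s=arm.sense();W=arm.camera("wrist");im=W["pixels"][:,:,::-1].copy()
def tf(P):P=np.array(P,float);return np.c_[P[:,0]*c-P[:,1]*q+st[0],P[:,0]*q+P[:,1]*c+st[1],P[:,2]]
for a,col in((0,(255,0,255)),(.1,(0,255,0)),(.2,(255,255,0))):
    b=[.045+.12*np.sin(a-1.1),.155+.12*np.cos(a-1.1)]
    p=project(W,tf([[-.175,*b],[-.095,*b]]),s);print(a,p.round(1).tolist());cv2.polylines(im,[p.round().astype(int).reshape(-1,1,2)],False,col,1)
t=project(W,s["ee_pos"],s)[0];print("tcp",t);cv2.circle(im,tuple(t.astype(int)),3,(255,255,255),-1)
h=hsv(W).astype(int);b=blob(((h[...,0]<10)|(h[...,0]>168))&(h[...,1]>100)&(h[...,2]>50),(290,170,50,120));print(cv2.boundingRect(b))
cv2.imwrite("pics/m3.png",cv2.resize(im[160:360,220:440],None,fx=3,fy=3,interpolation=2))
E
```

```text
0 [[313.6, 200.0], [313.9, 315.1]]
0.1 [[324.5, 205.8], [323.2, 326.4]]
0.2 [[339.0, 211.9], [335.3, 338.0]]
tcp [317.3079706  238.95030644]
(299, 188, 28, 66)
```

View pics/m3.png

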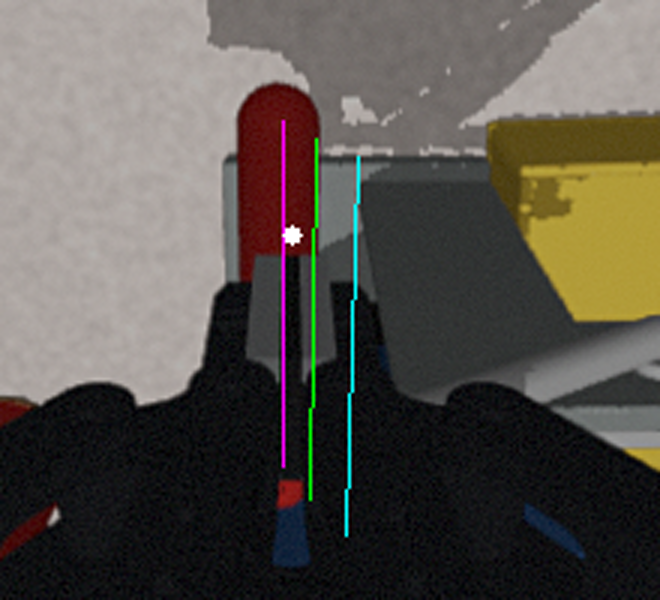

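The bar is at its joint-0 place and the shut pads lie just over it, with red passing under them. The pads' visible ends sit at row 245, which suggests the real pad ends are about 30 mm behind the reported TCP. The thin bite on the tray wall fits that too. I'll open, go 28 mm deeper (the body still clears the bar), and close again.

Request:
{"fn": "jog_arm", "kwargs": {
  "rows": [0, 0, -0.03, 0, 0, 0, 1, 0, 0, 0, 0, 0, 0, 1, 0, 0, 0, 0, 0, 0, 1, 0, 0, 0, 0, 0, 0, 1, 0, 0, 0, 0, 0, 0, 1, 0, -0.003, 0.04, 0, 0, 0, 1, 0, 0, 0.04, 0, 0, 0, 1, 0, 0, 0.02, 0, 0, 0, 1]
}}

```text
clock: 11.3
ee_pos: [0.4476, -0.2186, 0.1616]
tool_rot: [-0.001, -0.076, 0.997, 0.001]
wrist_force: [0.6, 0.2, -0.5]
gripper_width: 0.998
grasp_force: 0.0
```

Request:
{"fn": "jog_arm", "kwargs": {
  "rows": [0, 0, 0, 0, 0, 0, -1, 0, 0, 0, 0, 0, 0, -1, 0, 0, 0, 0, 0, 0, -1, 0, 0, 0, 0, 0, 0, -1, 0, 0, 0, 0, 0, 0, -1, 0, 0, 0, 0, 0, 0, -1, 0, 0, 0, 0, 0, 0, -1]
}}

```text
clock: 12.0
ee_pos: [0.4489, -0.2205, 0.1641]
tool_rot: [0.001, -0.076, 0.997, -0.001]
wrist_force: [-0.1, -5.2, 2.7]
gripper_width: 0.16
grasp_force: 58.4
```

```bash
python3 - <<'E'
from d import *
s=arm.sense();print(s["wrist_force"],s["torque"],s["gripper_width"],s["grasp_force"],s["ee_pos"])
W=arm.camera("wrist");T=arm.camera("top")
cv2.imwrite("pics/m4.png",np.hstack([cv2.resize(W["pixels"][150:360,200:440,::-1],(480,420),interpolation=2),cv2.resize(T["pixels"][140:240,320:396,::-1],(319,420),interpolation=2)]))
E
```

```text
[-0.14499027 -5.1927224   2.67129422] [-0.82615674  0.05033058 -0.00617961] 0.16036571473786868 58.44551146030426 [ 0.44891942 -0.22046292  0.1641086 ]
```

The bar is gripped: width 0.16 is about 14 mm, at 58 N. Starting the swing along the 120 mm arc.

Request:
{"fn": "jog_arm", "kwargs": {
  "rows": [0, 0.0072, -0.0132, 0, 0, 0, -1, 0, 0.0077, -0.0128, 0, 0, 0, -1, 0, 0.0174, -0.0244, 0, 0, 0, -1, 0, 0.0198, -0.0225, 0, 0, 0, -1, 0, 0.0219, -0.0204, 0, 0, 0, -1, 0, 0.0239, -0.0181, 0, 0, 0, -1, 0, 0.0256, -0.0157, 0, 0, 0, -1, 0, 0.027, -0.013, 0, 0, 0, -1]
}}

```text
clock: 12.9
ee_pos: [0.4406, -0.165, 0.2231]
tool_rot: [0.002, -0.075, 0.997, -0.006]
wrist_force: [-5.2, -18.2, 16.6]
gripper_width: 0.159
grasp_force: 59.4
```

```bash
cat >> d.py <<'E'
def bar():
    st=np.load("st.npy");c,q=np.cos(st[2]),np.sin(st[2]);s=arm.sense();d=s["ee_pos"][:2]-st[:2]
    y,z=d@[-q,c]-.045,s["ee_pos"][2]+.045-.155
    print("x",(d@[c,q]).round(4),"angle",(np.arctan2(y,z)+1.1).round(3),"r",np.hypot(y,z).round(4),"F",s["wrist_force"].round(1),"tq",s["torque"].round(2),"w",s["gripper_width"],s["grasp_force"],"t",s["clock"])
E
python3 -c "
from d import *
bar()"
```

```text
x -0.1415 angle 0.674 r 0.1241 F [ -5.2 -18.2  16.6] tq [-3.36  0.73 -0.1 ] w 0.159388877409944 59.3729692697525 t 12.9
```

Request:
{"fn": "jog_arm", "kwargs": {
  "rows": [0, 0.0282, -0.012, 0, 0, 0, -1, 0, 0.0291, -0.009, 0, 0, 0, -1, 0, 0.0297, -0.0055, 0, 0, 0, -1, 0, 0.03, -0.0025, 0, 0, 0, -1, 0, 0.03, 0.001, 0, 0, 0, -1, 0, 0.0297, 0.0045, 0, 0, 0, -1]
}}

```text
clock: 13.5
ee_pos: [0.4303, -0.092, 0.2317]
tool_rot: [0.003, -0.076, 0.997, -0.003]
wrist_force: [-0.9, -5.9, 12.2]
gripper_width: 0.163
grasp_force: 63.8
```

```bash
python3 -c "
from d import *
bar()"
```

```text
x -0.1406 angle 1.283 r 0.1238 F [-0.9 -5.9 12.2] tq [-1.39 -0.05  0.21] w 0.1627227362275398 63.779447078704834 t 13.5
```

Request:
{"fn": "jog_arm", "kwargs": {
  "rows": [0, 0.0219, 0.005, 0, 0, 0, -1, 0, 0.0214, 0.0065, 0, 0, 0, -1, 0, 0.0208, 0.0082, 0, 0, 0, -1, 0, 0.0201, 0.01, 0, 0, 0, -1, 0, 0.0193, 0.0115, 0, 0, 0, -1, 0, 0.0184, 0.0129, 0, 0, 0, -1, 0, 0.0174, 0.0143, 0, 0, 0, -1, 0, 0.0163, 0.0155, 0, 0, 0, -1]
}}

```text
clock: 14.3
ee_pos: [0.4204, -0.0295, 0.1963]
tool_rot: [0.002, -0.076, 0.997, -0.002]
wrist_force: [2.3, -8.1, 5.6]
gripper_width: 0.158
grasp_force: 64.8
```

```bash
python3 -c "
from d import *
bar()"
```

```text
x -0.1409 angle 1.883 r 0.1217 F [ 2.3 -8.1  5.6] tq [-2.03 -0.29  0.03] w 0.1581125692847906 64.8393166065216 t 14.3
```

Request:
{"fn": "jog_arm", "kwargs": {
  "rows": [0, 0.0151, 0.0167, 0, 0, 0, -1, 0, 0.0138, 0.0178, 0, 0, 0, -1, 0, 0.0124, 0.0188, 0, 0, 0, -1, 0, 0.011, 0.0196, 0, 0, 0, -1, 0, 0, 0, 0, 0, 0, -1, 0, 0, 0, 0, 0, 0, -1, 0, 0, 0, 0, 0, 0, -1]
}}

```text
clock: 15.0
ee_pos: [0.4173, -0.009, 0.1672]
tool_rot: [0.001, -0.076, 0.997, -0.002]
wrist_force: [1.7, -6.5, 3.8]
gripper_width: 0.162
grasp_force: 65.0
```

```bash
python3 -c "
from d import *
bar()
import pickle
S=arm.camera('scene');T=arm.camera('top');W=arm.camera('wrist')
pickle.dump((S,T,W,arm.sense()),open('dump.pkl','wb'))
for n,c in(('S',S),('T',T),('W',W)):
  for i in range(1,6):
    r=arm.silhouettes(c,f'bobbin{i}');print(n,i,[(round(d['p'],2),d['extent']) for d in r[:2]])
"
```

```text
x -0.1409 angle 2.178 r 0.1209 F [ 1.7 -6.5  3.8] tq [-1.36 -0.34  0.05] w 0.1617806336240932 64.98277187347412 t 15.0
S 1 [(0.6, [325.2, 226.7, 8.6, 13.4]), (0.56, [307.9, 215.3, 4.0, 7.6])]
S 2 [(0.6, [325.2, 226.7, 8.6, 13.4]), (0.56, [307.9, 215.3, 4.0, 7.6])]
S 3 [(0.6, [325.2, 226.7, 8.6, 13.4]), (0.56, [307.9, 215.3, 4.0, 7.6])]
S 4 [(0.6, [325.2, 226.7, 8.6, 13.4]), (0.56, [307.9, 215.3, 4.0, 7.6])]
S 5 [(0.6, [325.2, 226.7, 8.6, 13.4]), (0.56, [307.9, 215.3, 4.0, 7.6])]
T 1 [(0.63, [389.5, 137.9, 19.1, 22.0]), (0.46, [313.1, 176.3, 6.1, 12.4])]
T 2 [(0.63, [389.5, 137.9, 19.1, 22.0]), (0.46, [313.1, 176.3, 6.1, 12.4])]
T 3 [(0.63, [389.5, 137.9, 19.1, 22.0]), (0.46, [313.1, 176.3, 6.1, 12.4])]
T 4 [(0.63, [389.5, 137.9, 19.1, 22.0]), (0.46, [313.1, 176.3, 6.1, 12.4])]
T 5 [(0.63, [389.5, 137.9, 19.1, 22.0]), (0.46, [313.1, 176.3, 6.1, 12.4])]
W 1 [(0.74, [260.7, 262.3, 15.1, 24.9])]
W 2 [(0.74, [260.7, 262.3, 15.1, 24.9])]
W 3 [(0.74, [260.7, 262.3, 15.1, 24.9])]
W 4 [(0.74, [260.7, 262.3, 15.1, 24.9])]
W 5 [(0.74, [260.7, 262.3, 15.1, 24.9])]
```

Request:
{"fn": "jog_arm", "kwargs": {
  "rows": [0, 0.005, 0.012, 0, 0, 0, -1, 0, 0, 0, 0, 0, 0, -1, 0, 0, 0, 0, 0, 0, -1, 0, 0, 0, 0, 0, 0, -1]
}}

```text
clock: 16.3
ee_pos: [0.4174, -0.0091, 0.1667]
tool_rot: [0.002, -0.076, 0.997, -0.004]
wrist_force: [-16.5, -10.9, 38.5]
gripper_width: 0.156
grasp_force: 68.8
```

```bash
python3 -c "
from d import *
bar()"
```

```text
x -0.1407 angle 2.181 r 0.1206 F [-16.5 -10.9  38.5] tq [-1.97  2.52 -0.04] w 0.15611258192175537 68.80276679992676 t 16.3
```

Request:
{"fn": "jog_arm", "kwargs": {
  "rows": [0, -0.006, -0.018, 0, 0, 0, -1, 0, -0.0149, -0.026, 0, 0, 0, -1, 0, -0.0174, -0.0244, 0, 0, 0, -1, 0, -0.0198, -0.0225, 0, 0, 0, -1, 0, -0.0219, -0.0204, 0, 0, 0, -1, 0, -0.0239, -0.0181, 0, 0, 0, -1, 0, -0.0256, -0.0157, 0, 0, 0, -1, 0, -0.027, -0.013, 0, 0, 0, -1]
}}

```text
clock: 17.1
ee_pos: [0.4255, -0.0641, 0.2257]
tool_rot: [0.001, -0.077, 0.997, 0.004]
wrist_force: [-0.6, 12.5, 8.5]
gripper_width: 0.159
grasp_force: 58.9
```

```bash
python3 -c "
from d import *
bar()"
```

```text
x -0.1411 angle 1.514 r 0.1264 F [-0.6 12.5  8.5] tq [ 2.88  0.19 -0.01] w 0.1588941595188923 58.865116238594055 t 17.1
```

Request:
{"fn": "jog_arm", "kwargs": {
  "rows": [0, -0.0282, -0.0103, 0, 0, 0, -1, 0, -0.0291, -0.0074, 0, 0, 0, -1, 0, -0.0297, -0.0045, 0, 0, 0, -1, 0, -0.03, -0.0015, 0, 0, 0, -1, 0, -0.03, 0.0015, 0, 0, 0, -1, 0, -0.0297, 0.0045, 0, 0, 0, -1, 0, -0.0291, 0.0074, 0, 0, 0, -1, 0, -0.0282, 0.0103, 0, 0, 0, -1]
}}

```text
clock: 17.9
ee_pos: [0.4397, -0.1588, 0.2238]
tool_rot: [0.001, -0.076, 0.997, 0.002]
wrist_force: [3.3, 7.3, 3.4]
gripper_width: 0.161
grasp_force: 67.6
```

```bash
python3 -c "
from d import *
bar()"
```

```text
x -0.1414 angle 0.724 r 0.1224 F [3.3 7.3 3.4] tq [ 1.94 -0.46  0.23] w 0.16079715518924453 67.62655735015869 t 17.9
```

Request:
{"fn": "jog_arm", "kwargs": {
  "rows": [0, -0.027, 0.013, 0, 0, 0, -1, 0, -0.0256, 0.0157, 0, 0, 0, -1, 0, -0.0239, 0.0181, 0, 0, 0, -1, 0, -0.0219, 0.0204, 0, 0, 0, -1, 0, -0.0198, 0.0225, 0, 0, 0, -1, 0, -0.012, 0.017, 0, 0, 0, -1, 0, -0.012, 0.018, 0, 0, 0, -1, 0, -0.006, 0.012, 0, 0, 0, -1]
}}

```text
clock: 18.7
ee_pos: [0.4483, -0.2184, 0.1689]
tool_rot: [-0.0, -0.076, 0.997, 0.001]
wrist_force: [1.6, 3.5, 5.1]
gripper_width: 0.162
grasp_force: 71.1
```

```bash
python3 -c "
from d import *
bar();print(arm.sense()['ee_pos'])"
```

```text
x -0.1421 angle 0.039 r 0.1205 F [1.6 3.5 5.1] tq [ 1.14 -0.14  0.22] w 0.16161610094161788 71.06189489364624 t 18.7
[ 0.44825742 -0.21844165  0.16885967]
```

Request:
{"fn": "jog_arm", "kwargs": {
  "rows": [0, -0.004, 0.009, 0, 0, 0, -1, 0, -0.003, 0.007, 0, 0, 0, -1, 0, 0, 0.007, 0, 0, 0, -1, 0, 0, 0, 0, 0, 0, -1, 0, 0, 0, 0, 0, 0, -1]
}}

```text
clock: 19.2
ee_pos: [0.449, -0.2208, 0.1641]
tool_rot: [0.0, -0.076, 0.997, -0.0]
wrist_force: [-9.1, 13.6, 29.5]
gripper_width: 0.164
grasp_force: 75.2
```

```bash
python3 -c "
from d import *
bar();print(arm.sense()['ee_pos'])"
```

```text
x -0.1417 angle -0.005 r 0.1204 F [-9.1 13.6 29.5] tq [ 2.03  1.42 -0.16] w 0.16442067852689574 75.20250678062439 t 19.2
[ 0.44898416 -0.2207575   0.16406673]
```

Back at the upright stop: same position as at the start, with a firm seat force. Releasing and retreating upward.

Request:
{"fn": "jog_arm", "kwargs": {
  "rows": [0, 0, 0, 0, 0, 0, 1, 0, 0, 0, 0, 0, 0, 1, 0, 0, 0, 0, 0, 0, 1, 0, 0, 0, 0, 0, 0, 1, 0, 0, 0, 0, 0, 0, 1, 0, 0, -0.05, 0, 0, 0, 1, 0, 0, -0.1, 0, 0, 0, 1, 0, 0, -0.1, 0, 0, 0, 1]
}}

```text
clock: 20.0
ee_pos: [0.448, -0.221, 0.2606]
tool_rot: [-0.001, -0.076, 0.997, 0.001]
wrist_force: [1.3, -0.9, 0.2]
gripper_width: 0.997
grasp_force: 0.0
```

Request:
{"fn": "jog_arm", "kwargs": {
  "rows": [0, 0, -0.1, 0, 0, 0, 1, 0, 0.08, -0.02, 0, 0, 0, 1, 0, 0.1, 0, 0, 0, 0, 1, 0, 0.1, 0, 0, 0, 0, 1, 0, 0.1, 0, 0, 0, 0, 1, 0, 0.07, 0, 0, 0, 0, 1, 0, 0, 0, 0, 0, 0, 1, 0, 0, 0, 0, 0, 0, 1]
}}

```text
clock: 20.8
ee_pos: [0.4215, -0.0433, 0.3086]
tool_rot: [0.0, -0.077, 0.997, -0.0]
wrist_force: [-1.0, -0.7, 0.2]
gripper_width: 0.997
grasp_force: 0.0
```

```bash
python3 - <<'E'
from d import *
st=np.load("st.npy");cc,q=np.cos(st[2]),np.sin(st[2])
def inst(P):d=P[:2]-st[:2];return np.r_[d@[cc,q],d@[-q,cc]].round(3)
s=arm.sense();print(s["ee_pos"],s["clock"],s["wrist_force"])
W=arm.camera("wrist")
for d in arm.silhouettes(W,"bobbin1")[:9]:
    ys,xs=np.nonzero(d["mask"]);m=(xs.mean(),ys.mean());col=np.median(W["pixels"][d["mask"]],0)
    print("bob",round(d["p"],2),np.round(m),len(xs),col,"stand xy at z=.018",inst(onz(W,m,.018,s)[0]))
for d in arm.silhouettes(W,"tray")[:2]:
    e=cv2.approxPolyDP(quad(d["mask"].astype(np.uint8))[1].reshape(-1,1,2),6,True)[:,0];print("tray",d["p"],[(a.tolist(),inst(p)) for a,p in zip(e,onz(W,e,.06,s))])
h=hsv(W).astype(int);b=blob(((h[...,0]<10)|(h[...,0]>168))&(h[...,1]>100)&(h[...,2]>50),(40,120,110,130));r=cv2.minAreaRect(cv2.findContours(b,0,1)[0][0]);print("bar",r,"model",project(W,[[st[0]-.135*cc+.062*q,st[1]-.135*q-.062*cc,.209]],s))
# colours inside the tray floor
P=np.array([[-.11,.04],[.11,.04],[.11,.22],[-.11,.22]]);P=np.c_[P@[[cc,q],[-q,cc]]+st[:2],np.full(4,.01)]
m=np.zeros((400,640),np.uint8);cv2.fillPoly(m,[project(W,P,s).astype(int)],1)
H=h[...,0];V=h[...,2];Sa=h[...,1]
for n,t in dict(red=((H<6)|(H>170))&(Sa>120),orange=(H>=6)&(H<17)&(Sa>120),green=(H>40)&(H<90)&(Sa>80),white=(Sa<60)&(V>110),yel=(H>22)&(H<34)&(V>200)).items():
    n_,l,stt,ce=cv2.connectedComponentsWithStats((t&(m>0)).astype(np.uint8));print(n,[(int(a[4]),c.round().tolist()) for a,c in zip(stt[1:],ce[1:]) if a[4]>25])
cv2.imwrite("pics/w5.png",W["pixels"][:,:,::-1])
T=arm.camera("top")
for l in("mug","jar","tape","screwdriver","cone_green","cone_red","cone_black"):
    r=arm.silhouettes(T,l);print(l,[(round(d["p"],2),d["extent"]) for d in r[:1]])
E
```

```text
[ 0.42150247 -0.04332096  0.30855338] 20.8 [-1.01136442 -0.69440108  0.22700486]
bob 0.78 [300. 235.] 249 [164. 145.  51.] stand xy at z=.018 [-0.014  0.087]
bob 0.69 [326. 230.] 236 [165. 160. 149.] stand xy at z=.018 [-0.024  0.133]
bob 0.68 [313. 248.] 240 [147.  79.  32.] stand xy at z=.018 [0.012 0.11 ]
bob 0.62 [350. 248.] 207 [102. 109.  77.] stand xy at z=.018 [0.012 0.178]
bob 0.59 [369. 263.] 208 [104.   73.5  49. ] stand xy at z=.018 [0.045 0.214]
bob 0.55 [206. 253.] 6783 [74. 45. 60.] stand xy at z=.018 [ 0.024 -0.089]
tray 0.63 [([382, 178], array([-0.128,  0.217])), ([388, 204], array([-0.086,  0.229])), ([380, 311], array([0.119, 0.232])), ([275, 314], array([0.126, 0.041])), ([262, 188], array([-0.111,  0.032])), ([273, 181], array([-0.123,  0.049]))]
bar ((142.1875762939453, 201.17544555664062), (88.64496612548828, 16.84518814086914), 79.11447143554688) model [[144.12086563 202.72474778]]
red [(36, [367.0, 258.0])]
orange [(168, [313.0, 249.0])]
green [(58, [352.0, 242.0])]
white [(159, [326.0, 231.0]), (86, [350.0, 249.0]), (52, [367.0, 266.0])]
yel []
mug [(0.83, [140.9, 218.9, 32.4, 32.8])]
jar [(0.91, [428.4, 215.5, 26.3, 22.0])]
tape [(0.76, [455.2, 184.9, 28.7, 31.2])]
screwdriver [(0.64, [404.2, 231.3, 4.4, 60.8])]
cone_green [(0.83, [162.7, 183.4, 27.5, 19.3])]
cone_red [(0.97, [389.7, 137.8, 21.9, 22.1])]
cone_black [(0.9, [423.8, 167.7, 27.2, 24.3])]
```

All five bobbins are inside the tray. The tray spans y 0.03–0.23 in the stand frame, flush with the foot, and the bar is back at joint 0. The bystanders are unmoved.

```bash
python3 -c "
from plant import arm
print(arm.hand_in())"
```

```text
the job is handed in; nothing more can be done
None
```

I've handed the job in: the tray is against the stand and centred, all five bobbins are in it, the pan is back upright, and nothing else moved in the final camera check.

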